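# Square a printing plate into the registration corner

### The arm

A 7-joint arm with a two-finger parallel gripper is mounted at the origin on the work surface. World frame = base frame: x ahead of the robot, y to its left, z up, the work surface at z = 0. Lengths are in m, angles in rad, forces in N, time in s.
With the tool pointing down it reaches from about 0.425 to 0.925 m from the base axis. Payload 6.8 kg.
Tool frame: the origin (TCP) lies between the finger pads; the fingertips stand r.tip_extent ahead of it and the grasp point (between the pads) lies 5 mm behind it (r.tip_extent is the distance from the TCP to the fingertips, in m); y points along the fingers, x is the direction in which the jaws open and shut, and the axes are right-handed (so a half turn about y gives the same grasp; the last joint's range is limited). The gripper opens to 85 mm and grips with 20 to 120 N. Pads are 22 mm wide; open, the fingers measure 114 mm over their backs; the gripper's body (76 mm by 85 mm) begins 54 mm behind the grasp point. The pads swing forward as they close: fully open they stand 13 mm farther back than shut.
Start: joints at [-1.252, 0.477, 0.022, 1.555, -0.011, 1.109, -0.083], TCP at [0.279, 0.614, 0.245] pointing down, gripper open.
Joint ranges: [-2.96, 2.96], [-0.34, 2.1], [-1.41, 1.46], [0.24, 2.44], [-1.37, 4.51], [0.17, 1.92], [-2.96, 2.96]. Speed limits (rad/s): [2.39, 2.39, 3.14, 3.14, 3.14, 3.14, 3.14].

### API

Orientations are given as a rotation vector (axis times angle).
In Python, from bench import r gives the robot as it stands.
- The arm moves only by the tool send_rows, never from a script. Its argument "plan" is a list of rows, each a list of 5 numbers: the shift along the tool's x, y, z in cm, then the turn about the tool's y in degrees, then the opening, from 0 (shut) to 1 (fully open). In form: [[dx, dy, dz, spin, grip], ...]. A call has 1 to 12 rows; each row shifts and turns the commanded pose from where the row before left it, along the tool's axes as they then stand; what a row does not reach is not made up. A row lasts 1/8 s, in which the tool goes at most 62.5 mm and 10.7 degrees, less where a joint would pass 70% of its speed; a pose out of reach is approached as far as the arm can. A call is refused whole if a number of a shift passes 6.25 or a number of a turn 10.7, either way. A call with a gripper value outside its range is refused whole. The fingers move at their own pace and stop on an object; "force" is the grip in N (left out, the last holds). Time passes only in rows, so rows that do not move let the fingers close. It gives the time, the measured TCP pose, the force and the opening at its end, in the units of the state.
- r.get_obs(): the state, without advancing time (a new reading comes with each control period).
- r.grab_frame(name): name is "scene" or "top" or "wrist"; returns a dict with "image" (420x560x3 uint8, red, green, blue), "camera_matrix" (3x3 intrinsics, pixels), "cam_to_world" (4x4, takes a point from camera to world coordinates). Camera axes: x right, y down, z forward; pixel columns grow to the right and rows downward; lengths in m; the calibration is good to about 2 mm. The wrist camera is an equidistant fisheye: a pixel r from the principal point sees the ray r / f radians off the axis. A picture is of the moment at which its call begins. There is no depth.
- r.hand_in(): hands the job in, once; it reports no verdict.
Trained networks look in the newest picture that a camera, given by its name, has taken for a name from the list of things; names that differ only in an ending like _2 or _b are one class to them, and where a whole thing is asked for, a point or a joint stands for the part that bears it (a point fixed in the world has none). Each returns a list of dicts, best first, with "p" (0 to 1); they miss things now and then, are a little off and sometimes report something else, mostly with a low value. They report only what shows in the picture. A call takes as long as a camera call. They do not tell look-alikes from the thing itself.
- r.recognise(camera, target): "rect" ([left, top, right, bottom] in pixels, round what is visible of it).
The state is a dict: "clock": time; "joints": joint angles; "qvel": joint speeds; "tau": joint torques, N m; "tcp_pos": TCP position; "orientation": TCP orientation; "contact_force": force on the tool from outside, world axes, zero at the start; "moment": the same for the moment, N m; "grip_width": finger opening in m.
Only numpy, scipy, OpenCV 4.12 (cv2) and the standard library are available. Lean on these libraries where they do the work, as an engineer would, in place of code of your own. Each camera call takes 0.05 s, during which the arm holds its last target.

### The job

Take the push block from its cork pad and, with the block alone, slide the metal printing plate over the board until its long edge is flush on the long stop, then along that stop until its end is also home on the short stop, pressing it lightly against each stop so that it truly touches (a few newtons, never over 12 N); the stops were set by hand, so feel for them. The plate must finish touching both stops, flat on the board; then stand the push block upright on the middle of its pad and let go. Do not touch the plate with the gripper and leave the jar, the pot and the weight where they are.

Things in the scene. Friction and masses are not known exactly. Their poses are not given: they have to be found in the camera images.
- corner (a point): NOMINAL inner corner on the top face of the registration board, a fixed white slab 270 x 270 x 18 mm (top 18 mm over the table), turned up to 0.45 rad. The point is 112 mm in +x, 97 mm in +y from the slab's centre. x points squarely into the long stop, y into the short stop, z up. Both stops are square to these axes and do not yield, but were set by hand: see the next two.
- long_nominal (a point): Nominal middle of the inner face of long_stop (nominal: x = 0 of corner), a dark steel bar 16 x 190 mm, 12 mm high on the board, y = -190 to 0 mm in corner's frame. Its TRUE inner face (point long_face) is not measured: it stands anywhere from 10 mm nearer the plate (x = -10) to 6 mm farther (x = +6), to be found by feel.
- short_nominal (a point): Nominal middle of the inner face of short_stop (nominal: y = 0 of corner), a dark steel bar 100 x 16 mm, 12 mm high on the board, x = -113 to -13 mm in corner's frame. Its TRUE inner face (point short_face) is not measured: it stands anywhere from 10 mm nearer the plate (y = -10) to 6 mm farther (y = +6), to be found by feel.
- plate_center (a point): Centre of the loose grey metal plate 90 x 120 x 6 mm (0.21 to 0.39 kg, sliding drag 1 to 5 N), flat on the board. x runs across its width towards the long stop, y along its length towards the short stop, z up. Starts 69-84 mm (x) and 84-100 mm (y) short of corner, turned up to 0.2 rad. Home, this point is 45 mm from the long stop's true face and 60 mm from the short stop's.
- pusher_center (a point): Loose push block, 95 mm tall, 0.25 kg, upright on the pad: square brass foot 40 x 40 mm, 22 mm high, flat upright sides; above it a square dark wooden handle 24 x 24 mm up to the top. This point is on its axis, 47.5 mm above its underside; x and y square to the sides of foot and handle, z up.
- pad_top (a point): Centre of the top of the round cork pad, 110 mm across, 5 mm thick, fixed to the table, to the left or to the right of the board.
- jar_center (a point): Bystander: closed ink jar, 60 mm across, 75 mm tall; its centre. It stands on the other side of the board from the pad.
- brush_pot: Bystander: aluminium pot 72 mm across and 90 mm tall with brushes up to 170 mm high; origin under its centre.
- weight: Bystander: steel weight 70 x 50 x 30 mm with a 24 mm knob, 50 mm tall in all; origin under its centre.
Things that resemble listed ones, but are neither listed nor needed, are in the scene too. Of the things that look like the part that bears plate_center, the middle-sized one is meant. There is more than one size of the part that bears pusher_center; the job needs the smaller.

How it is judged:
On the way, in this order (a step that is already met when the one before it is completed fails the run):
1. the push block is taken off its pad (horizontal distance between pusher_center and pad_top above 0.07 m and contact force between the fingers and pusher above 1 N), for 0.1 s.
2. the plate is flush on the long stop (within 1.5 mm and 0.02 rad), pressed on it with 1 N or more by the push block (x of plate_center in the frame of long_face between -0.0465 and -0.042 m and angle between the x axis of plate_center and the x axis of corner, either way round below 0.02 rad and contact force between plate and long_stop above 1 N and contact force between pusher and plate above 1 N), for 0.04 s.
3. the plate is slid home on the short stop (within 1.5 mm), pressed on it with 1 N or more by the push block (y of plate_center in the frame of short_face between -0.0615 and -0.057 m and contact force between plate and short_stop above 1 N and contact force between pusher and plate above 1 N), for 0.04 s.
At the end, for the whole second after the job is handed in: The plate lies flat on the board within 1.5 mm of both stops and square to them within 0.02 rad; the push block stands upright on its pad, within 30 mm of the pad's centre, at rest and released (x of plate_center in the frame of long_face between -0.0465 and -0.042 m and angle between the x axis of plate_center and the x axis of corner, either way round below 0.02 rad and y of plate_center in the frame of short_face between -0.0615 and -0.057 m and height (world z) of plate_center below 0.0235 m and angle between plate_center's own z axis and vertical below 0.03 rad and horizontal distance between pusher_center and pad_top below 0.03 m and angle between pusher_center's own z axis and vertical below 0.1 rad and height (world z) of pusher_center below 0.056 m and linear speed of each of pusher, plate below 0.01 m/s); the robot touches nothing.
It fails at once if the push block presses on the plate with more than 12 N (contact force between pusher and plate above 12 N).
It fails at once if the plate bears on a stop with more than 12 N (contact force between plate and long_stop above 12 N or contact force between plate and short_stop above 12 N).
It fails at once if the gripper or arm touches the plate (more than 0.5 N) (contact force between any of the fingers, the arm and plate above 0.5 N).
It fails at once if the plate is tipped or lifted off the board (angle between plate_center's own z axis and vertical above 0.1 rad or height (world z) of plate_center above 0.03 m).
It fails at once if a bystander is moved by more than 15 mm (distance of any of jar_center, brush_pot, weight from where it was at the start of the episode above 0.015 m).
It also fails if it takes over 70 s, if anything falls off the work surface, if the arm or the gripper's body presses on something with over 40 N, if the wrist force passes 120 N, or if a joint passes its speed limit or range.

## Working session

There is one attempt and no reset: what is moved stays moved. The work goes in short steps, Python scripts to look and compute and a tool call to move; the robot and the scene stay as the last step left them, time stands still between calls to the robot, and variables do not carry over. Pictures are saved under pics/ and viewed, and the job is handed in when it is done.

Besides the shell and the picture viewer there is one more tool, called after "Request:" as a command line: name --pt "numbers of a row" for each row, then --argument value for the rest. send_rows: Moves the arm, as the interface text tells. Its arguments: {"type":"object","properties":{"plan":{"type":"array","items":{"type":"array","items":{"type":"number"}}},"force":{"type":"number"}},"required":["plan"]}

```bash
ls; mkdir -p pics
python3 - <<'E'
from bench import r
import cv2
o=r.get_obs(); print(o, r.tip_extent)
for n in ["scene","top","wrist"]:
    f=r.grab_frame(n); cv2.imwrite(f"pics/{n}0.png",f["image"][:,:,::-1]); print(n,f["camera_matrix"].tolist(),f["cam_to_world"].round(4).tolist())
    for t in ["corner","plate_center","pusher_center","pad_top","jar_center","brush_pot","weight","long_nominal","short_nominal"]:
        try: print(t,[(d["rect"],round(d["p"],2)) for d in r.recognise(n,t)])
        except Exception as e: print(t,e)
E
```

```text
pics
{'clock': 0.0, 'joints': array([-1.25209289,  0.47776947,  0.02231592,  1.5564541 , -0.01153904,
        1.10929578, -0.08310139]), 'qvel': array([-2.02663616e-04,  5.97548704e-05,  1.16718804e-03, -1.56527235e-04,
       -1.05066939e-03,  9.05024474e-04,  1.96036246e-04]), 'tau': array([-8.87003662e-04, -5.96474969e+01,  1.60752073e+00, -2.81189096e+01,
        1.24653368e-02,  9.65496758e-03,  1.29191335e-05]), 'tcp_pos': array([0.27917862, 0.6139366 , 0.24434464]), 'orientation': array([-1.38246376, -0.88828153,  0.89068776]), 'contact_force': array([ 0.36349278, -0.06024174,  0.02866451]), 'moment': array([ 0.03771858, -0.00875085,  0.01778688]), 'grip_width': 0.08512347324171998} 0.014
scene [[537.5112013238811, 0.0, 273.5757637946129], [0.0, 537.5112013238811, 203.4804750749421], [0.0, 0.0, 1.0]] [[-0.3716, 0.6548, -0.6582, 1.5279], [0.9284, 0.2601, -0.2655, 0.3609], [-0.0027, -0.7097, -0.7045, 1.043], [0.0, 0.0, 0.0, 1.0]]
corner [([208.5, 160.5, 351.7, 260.0], 0.96)]
plate_center [([247.9, 189.0, 297.4, 226.7], 0.69), ([341.5, 238.6, 428.3, 303.4], 0.67), ([208.0, 263.7,
[... 1275 characters left out ...]
.2, 311.8], 0.84)]
wrist [[325.19226210127806, 0.0, 279.30544190393874], [0.0, 325.19226210127806, 199.629130979576], [0.0, 0.0, 1.0]] [[0.413, 0.8627, 0.2917, 0.2039], [0.9107, -0.3913, -0.1321, 0.6482], [0.0002, 0.3202, -0.9473, 0.3748], [0.0, 0.0, 0.0, 1.0]]
corner [([13.3, 347.8, 134.4, 420.0], 0.82)]
plate_center [([9.7, 346.1, 135.6, 420.0], 0.66)]
pusher_center [([120.1, 363.8, 143.9, 385.0], 0.89), ([185.7, 304.8, 238.9, 365.2], 0.72)]
pad_top []
jar_center [([0.0, 398.8, 15.5, 420.0], 0.2)]
brush_pot [([0.0, 399.4, 15.3, 420.0], 0.86)]
weight []
long_nominal [([11.9, 343.0, 135.5, 420.0], 0.7), ([111.1, 305.5, 125.4, 317.8], 0.52)]
short_nominal [([11.4, 344.0, 133.7, 420.0], 0.64)]
```

View pics/scene0.png

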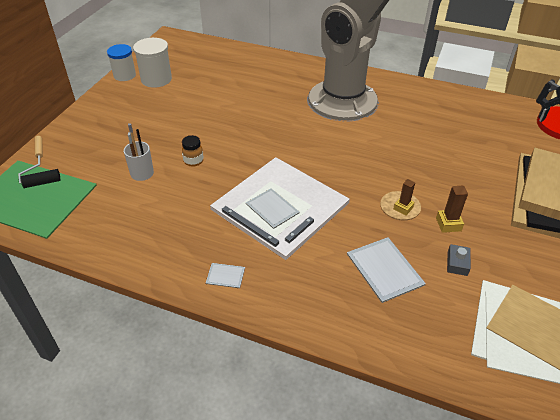

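View pics/top0.png

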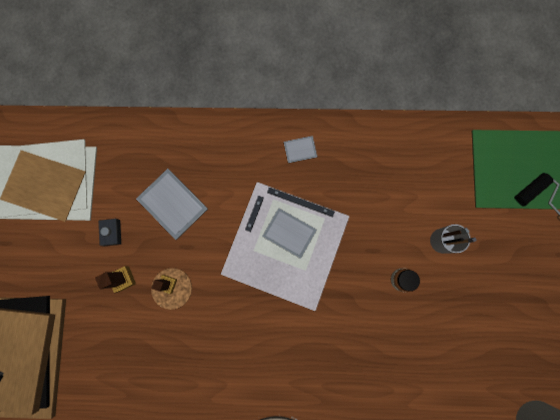

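View pics/wrist0.png

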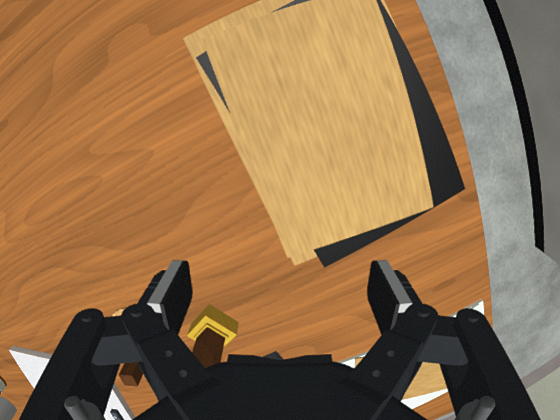

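Run:
```python
from bench import r
import cv2
f=cv2.imread("pics/top0.png"); s=cv2.imread("pics/scene0.png")
cv2.imwrite("pics/c1.png",cv2.resize(f[175:320,210:360],None,fx=4,fy=4,interpolation=cv2.INTER_CUBIC))
cv2.imwrite("pics/c2.png",cv2.resize(f[205:320,80:210],None,fx=5,fy=5,interpolation=cv2.INTER_CUBIC))
cv2.imwrite("pics/c3.png",cv2.resize(s[150:265,205:355],None,fx=5,fy=5,interpolation=cv2.INTER_CUBIC))
cv2.imwrite("pics/c4.png",cv2.resize(s[165:285,365:485],None,fx=5,fy=5,interpolation=cv2.INTER_CUBIC))
```

```text
(no output)
```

View pics/c1.png

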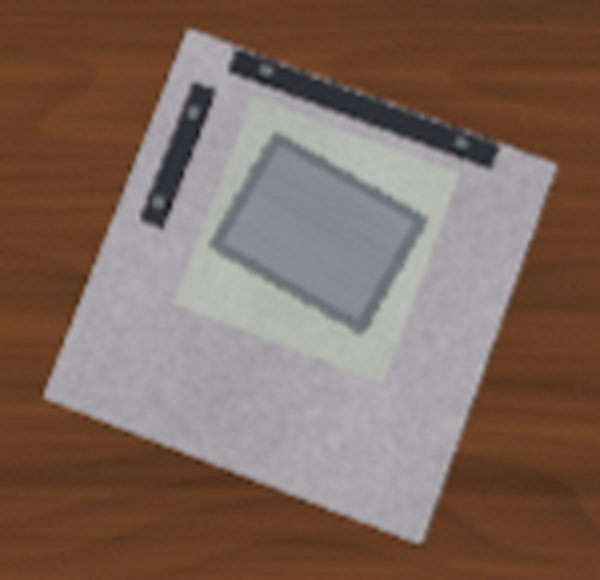

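View pics/c2.png

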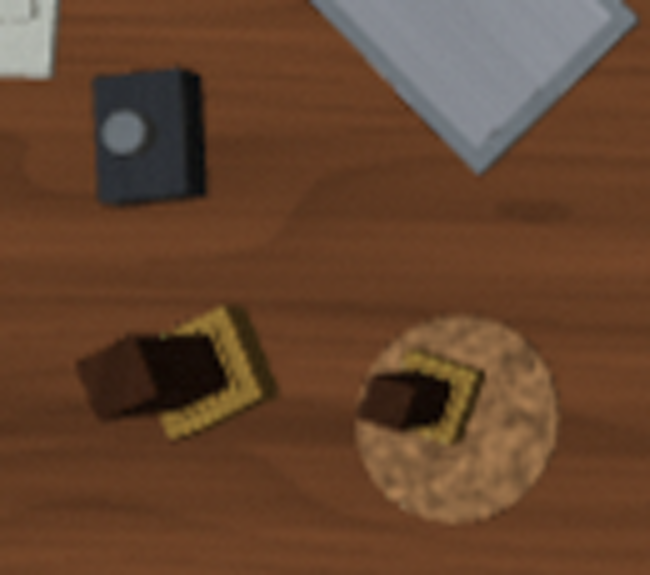

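View pics/c3.png

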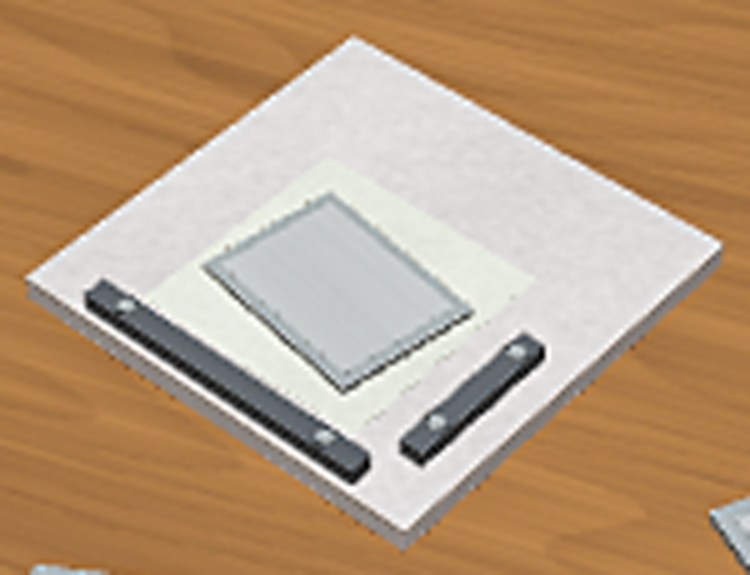

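View pics/c4.png

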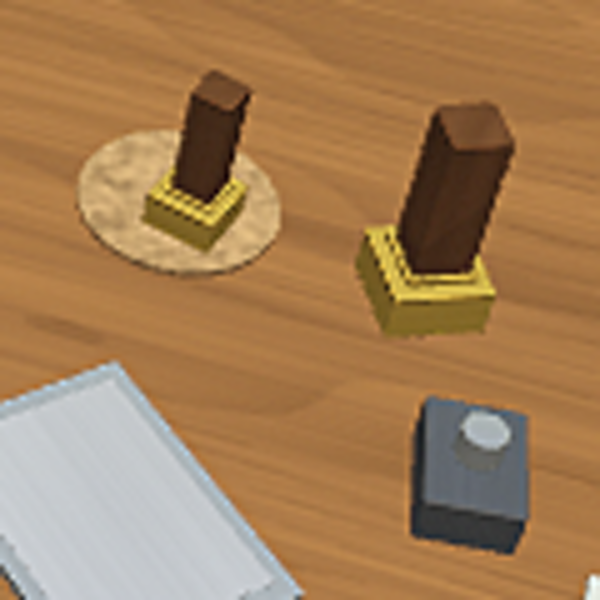

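```bash
cat > h.py <<'E'
import numpy as np
from scipy.optimize import least_squares
from scipy.spatial.transform import Rotation as R
CAM={"scene":(np.array([[537.5112,0,273.5758],[0,537.5112,203.4805],[0,0,1]]),np.array([[-0.3716,0.6548,-0.6582,1.5279],[0.9284,0.2601,-0.2655,0.3609],[-0.0027,-0.7097,-0.7045,1.043],[0,0,0,1.]])),
"top":(np.array([[408.8287,0,277.7378],[0,408.8287,209.1119],[0,0,1]]),np.array([[0.0202,-0.9901,0.1392,0.4945],[-0.9995,-0.0169,0.0249,-0.0177],[-0.0223,-0.1397,-0.9899,1.1204],[0,0,0,1.]]))}
def ray(c,uv,z):
    K,T=CAM[c]; d=T[:3,:3]@np.linalg.inv(K)@np.array([uv[0],uv[1],1.]); o=T[:3,3]
    return o+d*(z-o[2])/d[2]
def crop(off,s,p): return [((p[0]+.5)/s-.5+off[0]),((p[1]+.5)/s-.5+off[1])]
def fitrect(c,w,l,z,pts,x0):
    # pts order ++,+-,--,-+
    L=np.array([[w,l],[w,-l],[-w,-l],[-w,l]])/2
    P=np.array([ray(c,p,z)[:2] for p in pts])
    f=lambda q:(L@np.array([[np.cos(q[2]),np.sin(q[2])],[-np.sin(q[2]),np.cos(q[2])]])+q[:2]-P).ravel()
    s=least_squares(f,x0); return s.x,(s.fun.reshape(-1,2)*1e3).round(1).tolist()
E
python3 - <<'E'
from h import *
T=lambda p:crop((210,175),4,p); S=lambda p:crop((205,150),5,p)
print("board",fitrect("top",.27,.27,.018,[T(p) for p in [(188,28),(557,163),(421,545),(44,399)]],[.5,0,0]))
print("board",fitrect("scene",.27,.27,.018,[S(p) for p in [(403,530),(26,280),(352,36),(722,245)]],[.5,0,0]))
print("plate",fitrect("top",.09,.12,.024,[T(p) for p in [(276,133),(427,219),(362,332),(211,245)]],[.5,0,0]))
print("plate",fitrect("scene",.09,.12,.024,[S(p) for p in [(344,386),(205,265),(330,193),(473,313)]],[.5,0,0]))
# pads
P=lambda p:crop((80,205),5,p); Q=lambda p:crop((365,165),5,p)
print("pad top",ray("top",P((457,419)),.005), "scene",ray("scene",Q((180,199)),.005))
print("foot top corners top", [ray("top",P(p),.027).round(4)[:2].tolist() for p in [(407,350),(484,374),(460,442)]])
print("foot top corners scene", [ray("scene",Q(p),.027).round(4)[:2].tolist() for p in [(146,199),(206,227),(246,185)]])
print("handle top scene", [ray("scene",Q(p),.1).round(4)[:2].tolist() for p in [(212,70),(251,92),(232,110),(191,89)]])
print("handle top top", [ray("top",P(p),.1).round(4)[:2].tolist() for p in [(370,374),(421,382),(407,429),(358,414)]])
E
```

```text
board (array([ 0.55319047, -0.0117743 , -0.33974997]), [[0.5, 0.8], [-0.2, -1.1], [-0.4, -1.1], [0.1, 1.4]])
board (array([ 0.55831407, -0.0121809 , -0.33811093]), [[1.4, 1.3], [-0.4, -2.1], [-0.0, -0.2], [-1.0, 1.0]])
plate (array([ 0.58557814, -0.02251894, -0.50436012]), [[1.9, 0.7], [0.5, -1.8], [-2.1, -1.0], [-0.2, 2.1]])
plate (array([ 0.5900562 , -0.02182968, -0.50278377]), [[3.1, 0.9], [-0.0, -1.6], [-1.4, 0.4], [-1.7, 0.3]])
pad top [0.43041836 0.29400078 0.005     ] scene [0.43325883 0.293807   0.005     ]
foot top corners top [[0.4671, 0.3166], [0.4554, 0.2748], [0.4198, 0.2856]]
foot top corners scene [[0.4632, 0.2783], [0.4722, 0.3126], [0.4328, 0.3259]]
handle top scene [[0.4328, 0.2949], [0.4422, 0.3171], [0.4594, 0.3108], [0.4514, 0.2878]]
handle top top [[0.4569, 0.3121], [0.4535, 0.2864], [0.4305, 0.292], [0.4373, 0.3168]]
```

```bash
cat >> h.py <<'E'
def go(o,xy,z,jaw_dir):
    """print total shift in tool axes (cm) at current yaw, and spin to bring tool x onto +-jaw_dir (world yaw)"""
    M=R.from_rotvec(o["orientation"]).as_matrix()
    d=np.array([xy[0],xy[1],z])-o["tcp_pos"]
    cur=np.arctan2(M[1,0],M[0,0])
    t=[(np.rad2deg(-(jaw_dir+k*np.pi/2-cur))+180)%360-180 for k in range(4)]
    print("tool shift cm",(M.T@d*100).round(2),"spins deg (k=0..3)",np.round(t,1),"cur yaw deg",np.rad2deg(cur).round(1))
def st(r):
    o=r.get_obs(); M=R.from_rotvec(o["orientation"]).as_matrix()
    print("t",round(o["clock"],2),"tcp",o["tcp_pos"].round(4),"yawx",np.rad2deg(np.arctan2(M[1,0],M[0,0])).round(1),"F",o["contact_force"].round(2),"w",round(o["grip_width"],4),"tilt",M[:,1].round(3)); return o
E
python3 - <<'E'
from bench import r
from h import *
o=st(r); print(R.from_rotvec(o["orientation"]).as_matrix().round(3))
go(o,(.4455,.302),.245,-0.27)
E
```

```text
t 1.5 tcp [0.2794 0.6145 0.2453] yawx 65.5 F [-0.08 -0.81  0.18] w 0.0855 tilt [ 0.  0. -1.]
[[ 0.414  0.    -0.91 ]
 [ 0.91   0.     0.414]
 [ 0.    -1.     0.   ]]
tool shift cm [-21.57   0.03 -28.05] spins deg (k=0..3) [ 81.  -9. -99. 171.] cur yaw deg 65.5
```

Request:
send_rows --pt "-2.7 0 -3.5 0 1" --pt "-2.7 0 -3.5 0 1" --pt "-2.7 0 -3.5 0 1" --pt "-2.7 0 -3.5 0 1" --pt "-2.7 0 -3.5 0 1" --pt "-2.7 0 -3.5 0 1" --pt "-2.7 0 -3.5 0 1" --pt "-2.7 0 -3.5 0 1" --pt "0 0 0 -9 1" --pt "0 0 0 0 1" --force 80

```text
clock: 2.75
tcp_pos: [0.4451, 0.3017, 0.2455]
orientation: [-1.325, -1.007, 1.006]
contact_force: [-0.0, 0.8, -0.5]
grip_width: 0.0852
```

Run:
```python
from bench import r
from h import *
import cv2
o=st(r); go(o,(.4455,.302),.1,-0.27)
f=r.grab_frame("wrist"); cv2.imwrite("pics/w1.png",f["image"][:,:,::-1]); np.savez("w1.npz",T=f["cam_to_world"],K=f["camera_matrix"])
print(f["cam_to_world"].round(4).tolist())
```

```text
t 2.75 tcp [0.4451 0.3017 0.2455] yawx 74.4 F [-0.05  0.85 -0.52] w 0.0852 tilt [ 0.     0.001 -1.   ]
tool shift cm [ 0.03 14.55 -0.03] spins deg (k=0..3) [ 8.990e+01 -1.000e-01 -9.010e+01  1.799e+02] cur yaw deg 74.4
[[0.2675, 0.9127, 0.3088, 0.3651], [0.9636, -0.2537, -0.085, 0.3234], [0.0008, 0.3203, -0.9473, 0.3749], [0.0, 0.0, 0.0, 1.0]]
```

View pics/w1.png

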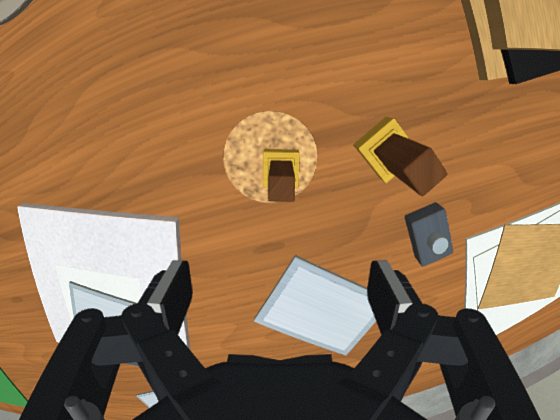

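```bash
cat >> h.py <<'E'
def wray(T,K,uv,z):
    x=(uv[0]-K[0,2])/K[0,0]; y=(uv[1]-K[1,2])/K[1,1]; t=np.hypot(x,y)
    d=np.array([np.sin(t)*x/t,np.sin(t)*y/t,np.cos(t)]); d=T[:3,:3]@d; o=T[:3,3]
    return o+d*(z-o[2])/d[2]
E
python3 - <<'E'
import cv2
f=cv2.imread("pics/w1.png")
cv2.imwrite("pics/w1c.png",cv2.resize(f[105:210,220:325],None,fx=6,fy=6,interpolation=cv2.INTER_CUBIC))
E
```

```text
(no output)
```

View pics/w1c.png

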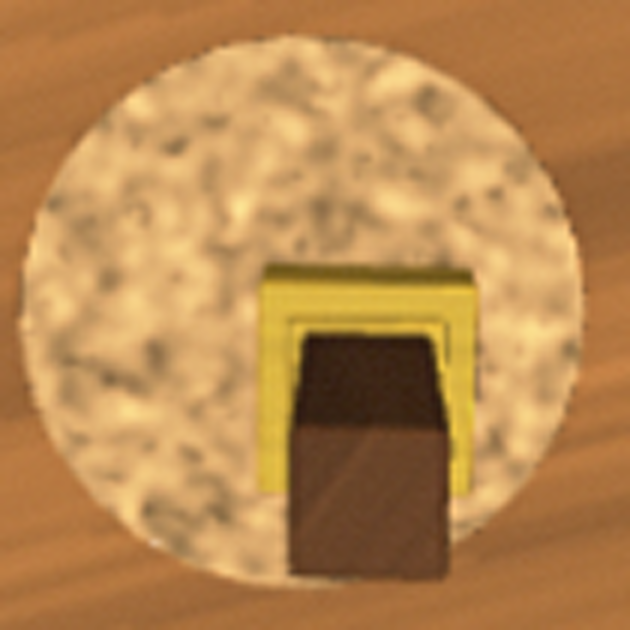

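Run:
```python
from h import *
d=np.load("w1.npz");T,K=d["T"],d["K"]
C=lambda p:crop((220,105),6,p)
w=lambda p,z:wray(T,K,C(p),z)[:2].round(4)
ht=[w(p,.1) for p in [(291,427),(448,427),(448,580),(290,576)]]; print("handle",ht,np.mean(ht,0), np.linalg.norm(ht[0]-ht[1]))
ft=[w(p,.027) for p in [(260,283),(479,286),(470,495),(260,492)]]; print("foot",ft,np.mean(ft,0),np.linalg.norm(ft[0]-ft[1]))
e=ft[1]-ft[0]; print("yaw",np.rad2deg(np.arctan2(e[1],e[0])))
e=ht[2]-ht[3]; print("yaw",np.rad2deg(np.arctan2(e[1],e[0])))
pd=[w(p,.005) for p in [(22,310),(583,310),(302,36),(302,588)]]; print(pd, (pd[0]+pd[1])/2,(pd[2]+pd[3])/2)
# board left edge pts, plate
```

```text
handle [array([0.431 , 0.2952]), array([0.4371, 0.3172]), array([0.4598, 0.3112]), array([0.4529, 0.2887])] [0.4452   0.303075] 0.02283002409109544
foot [array([0.421 , 0.2897]), array([0.4321, 0.3277]), array([0.4699, 0.3161]), array([0.4589, 0.2786])] [0.445475 0.303025] 0.03958800323330287
yaw 73.71663846582429
yaw 72.95096902789025
[array([0.4168, 0.2415]), array([0.4462, 0.3463]), array([0.381 , 0.3083]), array([0.4863, 0.2783])] [0.4315 0.2939] [0.43365 0.2933 ]
```

Request:
send_rows --pt "0.15 4 0 0.8 1" --pt "0 4 0 0 1" --pt "0 4 0 0 1" --pt "0 4 0 0 1" --pt "0 3 0 0 1" --pt "0 0 0 0 1" --pt "0 0 0 0 0.15" --pt "0 0 0 0 0.15" --pt "0 0 0 0 0.0" --pt "0 0 0 0 0.0" --pt "0 0 0 0 0.0" --force 90

```text
clock: 4.18
tcp_pos: [0.4458, 0.3038, 0.0563]
orientation: [-1.33, -0.999, 0.996]
contact_force: [-0.5, -0.3, 6.1]
grip_width: 0.0229
```

Run:
```python
from bench import r
from h import *
import cv2
o=st(r)
for n in ["wrist","scene"]:
    f=r.grab_frame(n); cv2.imwrite(f"pics/{n}2.png",f["image"][:,:,::-1])
```

```text
t 4.17 tcp [0.4458 0.3038 0.0563] yawx 73.7 F [-0.48 -0.27  6.11] w 0.0229 tilt [ 0.001  0.001 -1.   ]
```

View pics/wrist2.png

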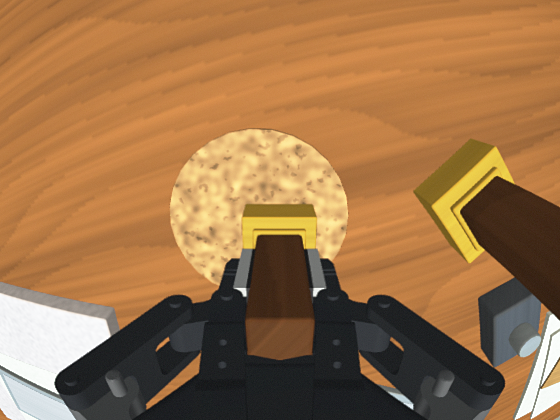

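Run:
```python
from h import *
T=lambda p:crop((210,175),4,p); S=lambda p:crop((205,150),5,p)
for c,B,f,pl,ps in [("top",(.55319,-.01177,-.33975),T,[(231,72),(490,167)],[(214,92),(163,228)]),("scene",(.55831,-.01218,-.3381),S,[(108,280),(370,457)],[(403,441),(523,334)])]:
    Rm=np.array([[np.cos(B[2]),-np.sin(B[2])],[np.sin(B[2]),np.cos(B[2])]])
    for n,q in (("long",pl),("short",ps)):
        for z in (.018,.03):
            print(c,n,z,[((Rm.T@(ray(c,f(p),z)[:2]-np.array(B[:2]))-[.112,.097])*1e3).round(1).tolist() for p in q])
```

```text
top long 0.018 [[4.4, -1.6], [4.4, -189.4]]
top long 0.03 [[2.5, -3.0], [2.6, -188.7]]
top short 0.018 [[-12.7, 4.3], [-111.9, 3.4]]
top short 0.03 [[-14.4, 2.9], [-112.5, 2.0]]
scene long 0.018 [[-6.4, -196.5], [-3.3, -7.2]]
scene long 0.03 [[1.7, -187.5], [4.7, -0.4]]
scene short 0.018 [[-22.5, -1.6], [-121.7, -2.6]]
scene short 0.03 [[-14.3, 5.2], [-112.3, 4.2]]
```

Request:
send_rows --pt "0 -4 0 0 0" --pt "0 -5 0 0 0" --pt "0 0 0 10.4 0" --pt "0 0 0 10.4 0" --pt "0 0 0 10.4 0" --pt "0 0 0 10.4 0" --pt "0 0 0 10.4 0" --pt "0 0 0 10.4 0" --pt "0 0 0 10.4 0" --pt "0 0 0 10.4 0" --pt "0 0 0 9.9 0" --pt "0 0 0 0 0"

```text
clock: 5.78
tcp_pos: [0.4448, 0.3033, 0.1451]
orientation: [-1.555, 0.264, -0.263]
contact_force: [0.5, 0.1, -2.5]
grip_width: 0.023
```

Run:
```python
from bench import r
from h import *
o=st(r); print(o["joints"].round(2))
go(o,(.5014,.0083),.145,-0.339)
```

```text
t 5.78 tcp [0.4448 0.3033 0.1451] yawx -19.3 F [ 0.52  0.14 -2.47] w 0.023 tilt [-0.    -0.001 -1.   ]
[-1.1   0.41  0.48  2.   -0.26  0.79 -0.8 ]
tool shift cm [ 1.507e+01  2.000e-02 -2.598e+01] spins deg (k=0..3) [   0.2  -89.8 -179.8   90.2] cur yaw deg -19.3
```

Request:
send_rows --pt "2.15 0 -3.7 0.2 0" --pt "2.15 0 -3.7 0 0" --pt "2.15 0 -3.7 0 0" --pt "2.15 0 -3.7 0 0" --pt "2.15 0 -3.7 0 0" --pt "2.15 0 -3.7 0 0" --pt "2.15 0 -3.7 0 0" --pt "0 3 0 0 0" --pt "0 2.5 0 0 0" --pt "0 0 0 0 0"

```text
clock: 7.02
tcp_pos: [0.4991, 0.0087, 0.089]
orientation: [-1.556, 0.269, -0.263]
contact_force: [0.1, 0.9, -2.0]
grip_width: 0.0232
```

Run:
```python
from bench import r
from h import *
import cv2
o=st(r)
for n in ["wrist","scene","top"]:
    f=r.grab_frame(n); cv2.imwrite(f"pics/{n}3.png",f["image"][:,:,::-1])
    if n=="wrist": np.savez("w3.npz",T=f["cam_to_world"],K=f["camera_matrix"])
s=cv2.imread("pics/scene3.png"); cv2.imwrite("pics/scene3c.png",cv2.resize(s[120:270,200:360],None,fx=4.5,fy=4,interpolation=cv2.INTER_CUBIC))
```

```text
t 7.03 tcp [0.4991 0.0087 0.089 ] yawx -19.4 F [ 0.13  0.89 -1.97] w 0.0232 tilt [-0.004 -0.001 -1.   ]
```

View pics/wrist3.png

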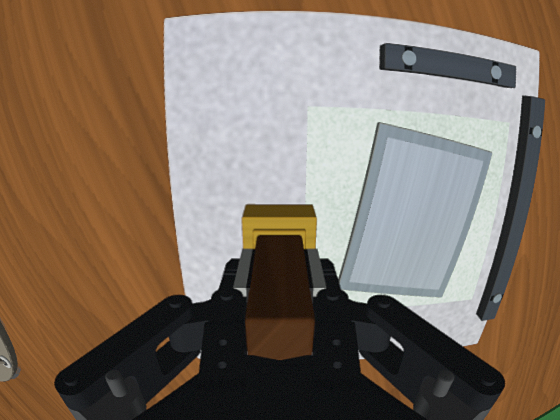

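View pics/scene3c.png

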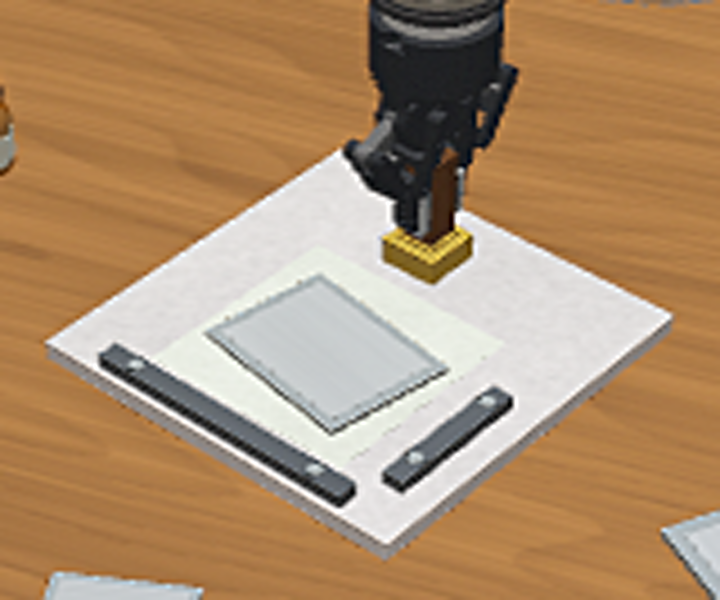

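```bash
cat >> h.py <<'E'
TH=-.339; EX=np.array([np.cos(TH),np.sin(TH)]); EY=np.array([-np.sin(TH),np.cos(TH)]); C0=np.array([.5557,-.012])+.112*EX+.097*EY
def inC(p): d=np.asarray(p)[:2]-C0; return np.array([d@EX,d@EY])*1e3
E
python3 - <<'E'
from h import *
import cv2
f=cv2.imread("pics/wrist3.png")
cv2.imwrite("pics/w3c.png",cv2.resize(f[30:330,330:545],None,fx=2.6,fy=2,interpolation=cv2.INTER_CUBIC))
d=np.load("w3.npz");T,K=d["T"],d["K"]
for n,p,z in [("pl-+",(378,122),.024),("pl++",(492,152),.024),("pl+-",(443,295),.024),("long in a",(525,97),.03),("long in b",(479,318),.03),("short in",(380,68),.03),("short in",(514,87),.03),("b++",(540,53),.018),("b-+",(164,19),.018),("foot top L",(246,218),.0597),("foot top R",(314,218),.0597)]:
    w=wray(T,K,p,z); print(n,w.round(4)[:2],inC(w).round(1))
E
```

```text
pl-+ [0.5775 0.0515] [-112.5  -29.8]
pl++ [0.6568 0.0082] [-23.4 -44.4]
pl+- [ 0.6012 -0.0955] [ -41.3 -160.6]
long in a [0.6916 0.0408] [-1.4 -2. ]
long in b [ 0.6327 -0.134 ] [   1.2 -186.5]
short in [0.5868 0.083 ] [-114.3    3. ]
short in [0.6825 0.0498] [-13.    3.4]
b++ [0.7289 0.0678] [24.8 35.9]
b-+ [0.4747 0.1588] [-245.2   37.2]
foot top L [0.4881 0.0317] [-190.2  -78.3]
foot top R [0.522  0.0198] [-154.4  -78.2]
```

View pics/w3c.png

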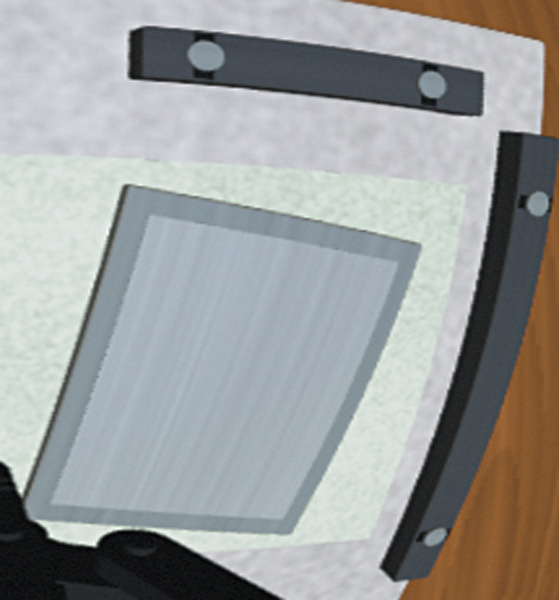

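Request:
send_rows --pt "0 1.5 0 0 0" --pt "0 0.25 0 0 0" --pt "1.0 0 0 0 0" --pt "1.0 0 0 0 0" --pt "0 0 0 0 0"

```text
clock: 7.8
tcp_pos: [0.5209, 0.0017, 0.0731]
orientation: [-1.554, 0.267, -0.27]
contact_force: [0.5, 1.1, -2.6]
grip_width: 0.0228
```

```bash
cat > s.py <<'E'
from bench import r
from h import *
o=st(r); print("C",inC(o["tcp_pos"]).round(2),"F_C",(np.array([o["contact_force"][:2]@EX,o["contact_force"][:2]@EY])).round(2))
E
python3 s.py
```

```text
t 7.8 tcp [0.5209 0.0017 0.0731] yawx -19.6 F [ 0.46  1.11 -2.55] w 0.0228 tilt [ 0.002 -0.    -1.   ]
C [-149.35  -95.62] F_C [0.07 1.2 ]
```

Request:
send_rows --pt "0 0.2 0 0 0" --pt "0.2 0 0 0 0" --pt "0.2 0 0 0 0" --pt "0.2 0 0 0 0"

```text
clock: 8.3
tcp_pos: [0.525, 0.0003, 0.0708]
orientation: [-1.554, 0.268, -0.267]
contact_force: [-1.9, 0.9, -2.2]
grip_width: 0.0232
```

```bash
python3 s.py
```

```text
t 8.3 tcp [5.25e-01 3.00e-04 7.08e-02] yawx -19.6 F [-1.93  0.93 -2.22] w 0.0232 tilt [-0.  0. -1.]
C [-145.05  -95.6 ] F_C [-2.13  0.24]
```

Request:
send_rows --pt "0.2 0 0 0 0" --pt "0.2 0 0 0 0"

```text
clock: 8.55
tcp_pos: [0.5283, -0.0011, 0.0706]
orientation: [-1.554, 0.269, -0.267]
contact_force: [-2.0, 0.4, -2.1]
grip_width: 0.0233
```

```bash
python3 s.py
```

```text
t 8.55 tcp [ 0.5283 -0.0011  0.0706] yawx -19.6 F [-2.    0.39 -2.13] w 0.0233 tilt [-0.001  0.    -1.   ]
C [-141.47  -95.85] F_C [-2.02 -0.3 ]
```

Request:
send_rows --pt "0.25 0 0 0 0" --pt "0.25 0 0 0 0" --pt "0.25 0 0 0 0" --pt "0.25 0 0 0 0" --pt "0.25 0 0 0 0"

```text
clock: 9.18
tcp_pos: [0.5408, -0.0053, 0.0708]
orientation: [-1.554, 0.268, -0.268]
contact_force: [-1.3, -0.5, -2.6]
grip_width: 0.0229
```

```bash
python3 s.py
python3 - <<'E'
from bench import r
import cv2
f=r.grab_frame("wrist"); cv2.imwrite("pics/w4.png",f["image"][:,:,::-1])
E
```

```text
t 9.18 tcp [ 0.5408 -0.0053  0.0708] yawx -19.6 F [-1.28 -0.51 -2.65] w 0.0229 tilt [-0. -0. -1.]
C [-128.29  -95.67] F_C [-1.04 -0.9 ]
```

View pics/w4.png

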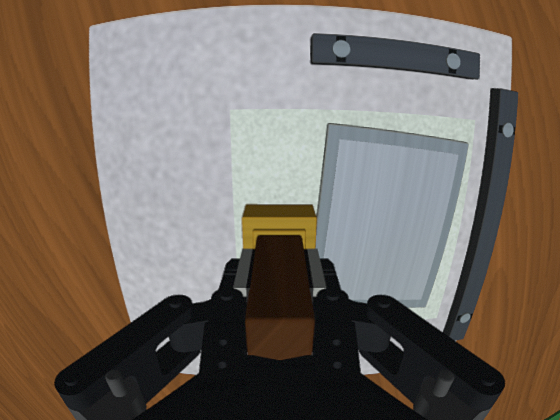

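Request:
send_rows --pt "0.25 0 0 0 0" --pt "0.25 0 0 0 0" --pt "0.25 0 0 0 0" --pt "0.2 0 0 0 0"

```text
clock: 9.72
tcp_pos: [0.5497, -0.0085, 0.0708]
orientation: [-1.554, 0.268, -0.268]
contact_force: [-1.7, 0.0, -1.4]
grip_width: 0.0231
```

```bash
python3 s.py
python3 - <<'E'
from bench import r
import cv2
f=r.grab_frame("wrist"); cv2.imwrite("pics/w5.png",f["image"][:,:,::-1])
E
```

```text
t 9.72 tcp [ 0.5497 -0.0085  0.0708] yawx -19.6 F [-1.68  0.01 -1.39] w 0.0231 tilt [ 0. -0. -1.]
C [-118.77  -95.7 ] F_C [-1.58 -0.55]
```

View pics/w5.png

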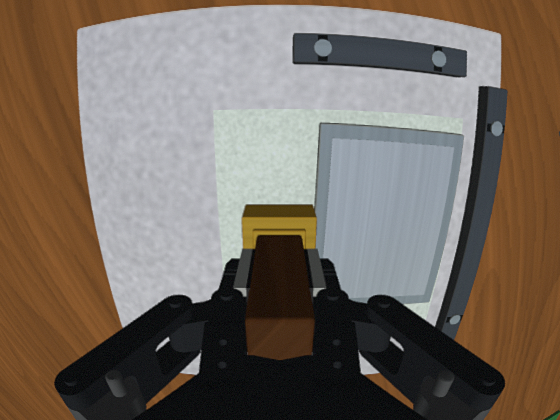

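Request:
send_rows --pt "0.2 0 0 0 0" --pt "0.15 0 0 0 0" --pt "0.15 0 0 0 0" --pt "0.1 0 0 0 0"

```text
clock: 10.28
tcp_pos: [0.5553, -0.0104, 0.0708]
orientation: [-1.554, 0.268, -0.268]
contact_force: [-1.3, 0.9, -1.6]
grip_width: 0.0229
```

```bash
python3 s.py
```

```text
t 10.28 tcp [ 0.5553 -0.0104  0.0708] yawx -19.5 F [-1.27  0.93 -1.64] w 0.0229 tilt [-0.  0. -1.]
C [-112.92  -95.58] F_C [-1.51  0.46]
```

Request:
send_rows --pt "0.1 0 0 0 0" --pt "0.1 0 0 0 0"

```text
clock: 10.52
tcp_pos: [0.5572, -0.011, 0.0708]
orientation: [-1.554, 0.268, -0.268]
contact_force: [-2.0, 0.7, -2.2]
grip_width: 0.0228
```

```bash
python3 s.py
```

```text
t 10.53 tcp [ 0.5572 -0.011   0.0708] yawx -19.5 F [-1.99  0.69 -2.23] w 0.0228 tilt [-0.  0. -1.]
C [-110.96  -95.59] F_C [-2.11 -0.01]
```

Request:
send_rows --pt "0.1 0 0 0 0" --pt "0.1 0 0 0 0"

```text
clock: 10.78
tcp_pos: [0.5591, -0.0118, 0.0708]
orientation: [-1.554, 0.268, -0.268]
contact_force: [-1.6, 0.4, -4.2]
grip_width: 0.0229
```

Request:
send_rows --pt "0.1 0 0 0 0"

```text
clock: 10.9
tcp_pos: [0.56, -0.0121, 0.0708]
orientation: [-1.554, 0.268, -0.268]
contact_force: [-2.1, -0.4, -2.7]
grip_width: 0.023
```

```bash
python3 s.py
python3 - <<'E'
from bench import r
import cv2
f=r.grab_frame("wrist"); cv2.imwrite("pics/w6.png",f["image"][:,:,::-1])
E
```

```text
t 10.9 tcp [ 0.56   -0.0121  0.0708] yawx -19.6 F [-2.15 -0.38 -2.7 ] w 0.023 tilt [ 0.  0. -1.]
C [-107.87  -95.68] F_C [-1.9  -1.07]
```

View pics/w6.png

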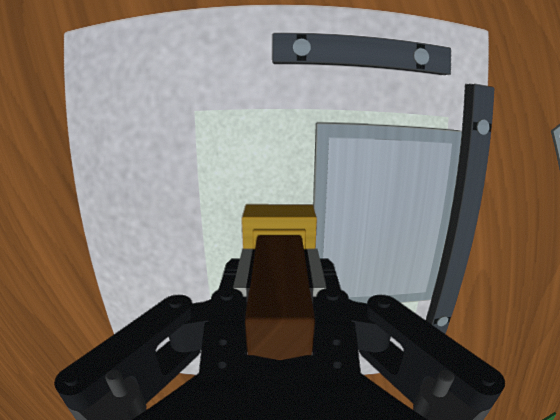

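Request:
send_rows --pt "0.05 0 0 0 0" --pt "0.05 0 0 0 0"

```text
clock: 11.2
tcp_pos: [0.5608, -0.0124, 0.0708]
orientation: [-1.554, 0.268, -0.268]
contact_force: [-2.4, 0.9, -3.1]
grip_width: 0.023
```

Request:
send_rows --pt "0.05 0 0 0 0" --pt "0.05 0 0 0 0"

```text
clock: 11.45
tcp_pos: [0.5618, -0.0128, 0.0708]
orientation: [-1.554, 0.268, -0.268]
contact_force: [-2.7, 0.8, -2.4]
grip_width: 0.0231
```

```bash
python3 s.py
```

```text
t 11.45 tcp [ 0.5618 -0.0128  0.0708] yawx -19.6 F [-2.68  0.77 -2.43] w 0.0231 tilt [-0.  0. -1.]
C [-105.96  -95.7 ] F_C [-2.79 -0.16]
```

Request:
send_rows --pt "0.05 0 0 0 0"

```text
clock: 11.58
tcp_pos: [0.5623, -0.0129, 0.0708]
orientation: [-1.554, 0.268, -0.268]
contact_force: [-2.3, -0.2, -2.0]
grip_width: 0.0229
```

Request:
send_rows --pt "0.05 0 0 0 0"

```text
clock: 11.7
tcp_pos: [0.5625, -0.013, 0.0708]
orientation: [-1.554, 0.268, -0.267]
contact_force: [-3.9, 1.7, -0.7]
grip_width: 0.0229
```

Request:
send_rows --pt "0.05 0 0 0 0"

```text
clock: 11.82
tcp_pos: [0.5625, -0.0131, 0.0706]
orientation: [-1.554, 0.269, -0.266]
contact_force: [-4.3, 1.9, -0.9]
grip_width: 0.0228
```

```bash
python3 s.py
python3 - <<'E'
from bench import r
import cv2
f=r.grab_frame("wrist"); cv2.imwrite("pics/w7.png",f["image"][:,:,::-1])
i=f["image"][:,:,::-1]; cv2.imwrite("pics/w7c.png",cv2.resize(i[70:350,300:510],None,fx=3,fy=2.1,interpolation=cv2.INTER_CUBIC))
E
```

```text
t 11.82 tcp [ 0.5625 -0.0131  0.0706] yawx -19.5 F [-4.29  1.87 -0.86] w 0.0228 tilt [-0.002  0.    -1.   ]
C [-105.2   -95.75] F_C [-4.67  0.34]
```

View pics/w7c.png

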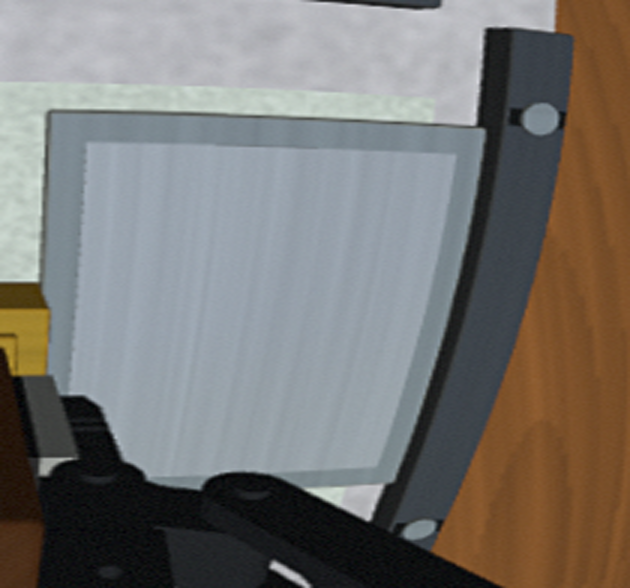

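Request:
send_rows --pt "0.04 0 0 0 0"

```text
clock: 12.0
tcp_pos: [0.5626, -0.0132, 0.0705]
orientation: [-1.554, 0.269, -0.266]
contact_force: [-5.0, 2.4, -0.6]
grip_width: 0.0234
```

Request:
send_rows --pt "0.03 0 0 0 0"

```text
clock: 12.12
tcp_pos: [0.5627, -0.0132, 0.0705]
orientation: [-1.554, 0.27, -0.266]
contact_force: [-5.3, 2.2, 0.9]
grip_width: 0.0231
```

```bash
python3 s.py
```

```text
t 12.12 tcp [ 0.5627 -0.0132  0.0705] yawx -19.5 F [-5.31  2.23  0.89] w 0.0231 tilt [-0.003  0.001 -1.   ]
C [-105.03  -95.78] F_C [-5.75  0.34]
```

Run:
```python
from bench import r
from h import *
import cv2
f=r.grab_frame("wrist"); T,K=f["cam_to_world"],f["camera_matrix"]; i=f["image"][:,:,::-1]; cv2.imwrite("pics/w8.png",i)
g=cv2.cvtColor(i,cv2.COLOR_BGR2GRAY).astype(float)
# subpixel strongest vertical-gradient of the top edge of the plate for columns 325..450, rows 112..135
def line(P,z,name):
    W=np.array([inC(wray(T,K,p,z)) for p in P]); 
    return W
P=[]
for u in range(325,450,3):
    c=g[108:135,u]; d=np.abs(np.diff(c)); k=np.argmax(d); P.append((u,108+k+.5))
W=line(P,.024,"")
c=np.polyfit(W[:,0],W[:,1],1); res=W[:,1]-np.polyval(c,W[:,0]); m=abs(res)<1; c=np.polyfit(W[m,0],W[m,1],1); print("top edge slope",c[0],"n",m.sum(),"std",res[m].std(), "y at mid",np.polyval(c,-40))
# board far (+y) edge at z=.018 and short stop inner top edge
for nm,z,u0,u1,v0,v1,sg in [("short inner bottom",.018,290,440,55,90,1)]:
    P=[]
    for u in range(u0,u1,3):
        cc=g[v0:v1,u]; d=np.diff(cc); k=np.argmax(d*sg); P.append((u,v0+k+.5))
    W=line(P,z,""); c=np.polyfit(W[:,0],W[:,1],1); res=W[:,1]-np.polyval(c,W[:,0]); m=abs(res)<1.; c=np.polyfit(W[m,0],W[m,1],1); print(nm,c,m.sum(),res[m].std(),np.polyval(c,-60))
# long face: board/ black boundary not visible; top edge of black/plate: plate right edge
P=[];Q=[]
for v in range(140,285,3):
    row=g[v,400:475]; d=np.diff(row); k=np.argmin(d); P.append((400+k+.5,v))
W=line(P,.024,""); c=np.polyfit(W[:,1],W[:,0],1); res=W[:,0]-np.polyval(c,W[:,1]); m=abs(res)<1; c=np.polyfit(W[m,1],W[m,0],1);print("plate/stop boundary dx/dy",c,m.sum(),res[m].std())
P=[]
for v in range(130,200,2):
    row=g[v,300:330]; d=np.abs(np.diff(row)); k=np.argmax(d); P.append((300+k+.5,v))
W=line(P,.024,""); c=np.polyfit(W[:,1],W[:,0],1); res=W[:,0]-np.polyval(c,W[:,1]); m=abs(res)<1; c=np.polyfit(W[m,1],W[m,0],1);print("plate left dx/dy",c,m.sum(),res[m].std())
```

```text
top edge slope -0.0054611797589125405 n 42 std 0.16671737477504328 y at mid -28.907488718215564
short inner bottom [-1.51377766e-03  2.98650846e+00] 50 0.16507989164444484 3.0773351210283
plate/stop boundary dx/dy [7.11114441e-04 4.22891708e+00] 49 0.22982718723125423
plate left dx/dy [ 6.08412948e-03 -8.59673788e+01] 35 0.15494062182018173
```

View pics/w8.png

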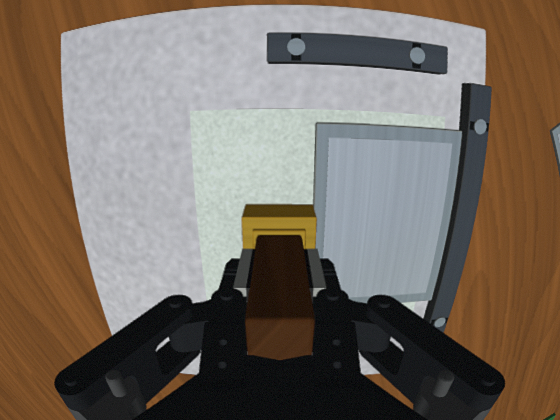

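Request:
send_rows --pt "-0.5 0 0 0 0" --pt "-1.5 0 0 0 0" --pt "0 -4 0 0 0" --pt "0 0 0 -10 0" --pt "0 0 0 -10 0" --pt "0 0 0 -10 0" --pt "0 0 0 -10 0" --pt "0 0 0 -10 0" --pt "0 0 0 -10 0" --pt "0 0 0 -10 0" --pt "0 0 0 -10 0" --pt "0 0 0 -10 0"

```text
clock: 13.68
tcp_pos: [0.5447, -0.0068, 0.111]
orientation: [-1.35, -0.959, 0.958]
contact_force: [0.1, -0.1, -1.7]
grip_width: 0.0233
```

```bash
python3 s.py
python3 - <<'E'
from bench import r
from h import *
o=r.get_obs()
go(o,C0-.0405*EX-.185*EY,.111,TH)
E
```

```text
t 13.68 tcp [ 0.5447 -0.0068  0.111 ] yawx 70.8 F [ 0.09 -0.14 -1.71] w 0.0233 tilt [ 0.001 -0.    -1.   ]
C [-124.06  -95.73] F_C [ 0.13 -0.1 ]
tool shift cm [-8.95  0.   -8.33] spins deg (k=0..3) [  90.2    0.2  -89.8 -179.8] cur yaw deg 70.8
```

Request:
send_rows --pt "-3 0 0 0.2 0" --pt "-3 0 0 0 0" --pt "-3 0 0 0 0" --pt "0 0 -2.8 0 0" --pt "0 0 -2.8 0 0" --pt "0 0 -2.7 0 0" --pt "0 0 0 0 0" --pt "0 2 0 0 0" --pt "0 1.5 0 0 0" --pt "0 0.4 0 0 0" --pt "0 0 0 0 0"

```text
clock: 15.05
tcp_pos: [0.5926, -0.1195, 0.0717]
orientation: [-1.353, -0.951, 0.952]
contact_force: [-0.2, 0.0, -1.7]
grip_width: 0.0232
```

```bash
python3 s.py
python3 - <<'E'
from bench import r
import cv2
f=r.grab_frame("wrist"); cv2.imwrite("pics/w9.png",f["image"][:,:,::-1])
E
```

```text
t 15.05 tcp [ 0.5926 -0.1195  0.0717] yawx 70.2 F [-0.23  0.03 -1.68] w 0.0232 tilt [-0.  0. -1.]
C [ -41.48 -186.11] F_C [-0.23 -0.05]
```

View pics/w9.png

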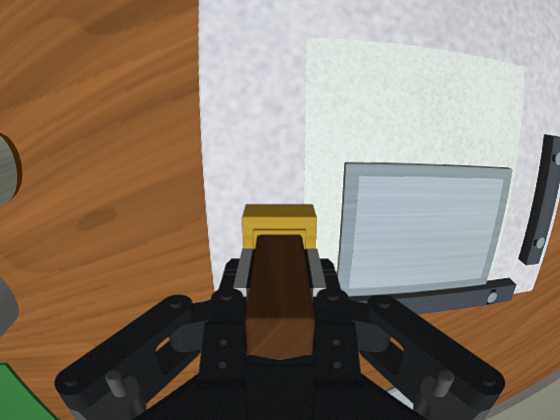

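Request:
send_rows --pt "0.7 0 0 -0.3 0" --pt "0.6 0 0 0 0" --pt "0.2 0 0 0 0" --pt "0.2 0 0 0 0" --pt "0.2 0 0 0 0"

```text
clock: 15.72
tcp_pos: [0.5989, -0.1025, 0.0718]
orientation: [-1.352, -0.954, 0.956]
contact_force: [-1.2, -2.8, -1.3]
grip_width: 0.023
```

```bash
python3 s.py
```

```text
t 15.72 tcp [ 0.5989 -0.1025  0.0718] yawx 70.5 F [-1.2  -2.79 -1.3 ] w 0.023 tilt [-0.001 -0.001 -1.   ]
C [ -41.17 -167.99] F_C [-0.21 -3.03]
```

Request:
send_rows --pt "0.2 0 0 0 0" --pt "0.2 0 0 0 0" --pt "0.2 0 0 0 0" --pt "0.2 0 0 0 0"

```text
clock: 16.23
tcp_pos: [0.6019, -0.094, 0.0718]
orientation: [-1.351, -0.955, 0.955]
contact_force: [-1.3, -1.4, -2.2]
grip_width: 0.023
```

```bash
python3 s.py
python3 - <<'E'
from bench import r
import cv2
f=r.grab_frame("wrist"); cv2.imwrite("pics/w10.png",f["image"][:,:,::-1])
E
```

```text
t 16.23 tcp [ 0.6019 -0.094   0.0718] yawx 70.5 F [-1.27 -1.35 -2.18] w 0.023 tilt [-0.  0. -1.]
C [ -41.16 -159.01] F_C [-0.75 -1.7 ]
```

View pics/w10.png

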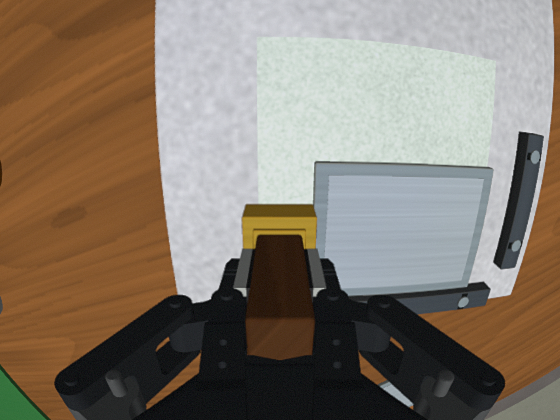

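Request:
send_rows --pt "0.2 0 0 0 0" --pt "0.2 0 0 0 0" --pt "0.2 0 0 0 0" --pt "0.2 0 0 0 0" --pt "0.2 0 0 0 0" --pt "0.2 0 0 0 0"

```text
clock: 17.02
tcp_pos: [0.6059, -0.0827, 0.0718]
orientation: [-1.351, -0.956, 0.956]
contact_force: [-0.9, -2.1, -2.9]
grip_width: 0.023
```

```bash
python3 s.py
```

```text
t 17.02 tcp [ 0.6059 -0.0827  0.0718] yawx 70.5 F [-0.89 -2.13 -2.95] w 0.023 tilt [-0.  0. -1.]
C [ -41.13 -146.99] F_C [-0.14 -2.3 ]
```

Request:
send_rows --pt "0.15 0 0 0 0" --pt "0.1 0 0 0 0" --pt "0.1 0 0 0 0"

```text
clock: 17.4
tcp_pos: [0.607, -0.0795, 0.0718]
orientation: [-1.351, -0.955, 0.956]
contact_force: [-0.5, -1.7, -2.7]
grip_width: 0.0233
```

```bash
python3 s.py
python3 - <<'E'
from bench import r
import cv2
f=r.grab_frame("wrist"); cv2.imwrite("pics/w11.png",f["image"][:,:,::-1])
E
```

```text
t 17.4 tcp [ 0.607  -0.0795  0.0718] yawx 70.5 F [-0.49 -1.7  -2.68] w 0.0233 tilt [-0. -0. -1.]
C [ -41.15 -143.63] F_C [ 0.11 -1.77]
```

View pics/w11.png

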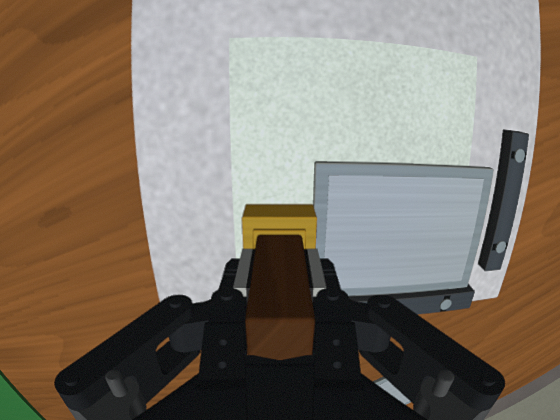

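Request:
send_rows --pt "0.1 0 0 0 0" --pt "0.1 0 0 0 0" --pt "0.1 0 0 0 0"

```text
clock: 17.82
tcp_pos: [0.608, -0.0766, 0.0718]
orientation: [-1.351, -0.956, 0.955]
contact_force: [-0.4, -1.3, -2.1]
grip_width: 0.023
```

Request:
send_rows --pt "0.07 0 0 0 0" --pt "0.05 0 0 0 0"

```text
clock: 18.08
tcp_pos: [0.6085, -0.0755, 0.0718]
orientation: [-1.351, -0.956, 0.956]
contact_force: [-1.4, -2.0, -2.3]
grip_width: 0.0231
```

Request:
send_rows --pt "0.05 0 0 0 0"

```text
clock: 18.2
tcp_pos: [0.6086, -0.0751, 0.0718]
orientation: [-1.351, -0.956, 0.956]
contact_force: [-0.4, -2.3, -2.6]
grip_width: 0.0229
```

Request:
send_rows --pt "0.05 0 0 0 0"

```text
clock: 18.32
tcp_pos: [0.6087, -0.0746, 0.0718]
orientation: [-1.351, -0.955, 0.955]
contact_force: [-0.9, -1.9, -2.2]
grip_width: 0.0227
```

```bash
python3 s.py
```

```text
t 18.32 tcp [ 0.6087 -0.0746  0.0718] yawx 70.5 F [-0.89 -1.85 -2.19] w 0.0227 tilt [-0.  0. -1.]
C [ -41.15 -138.4 ] F_C [-0.23 -2.04]
```

Request:
send_rows --pt "0.05 0 0 0 0"

```text
clock: 18.45
tcp_pos: [0.6089, -0.0742, 0.0718]
orientation: [-1.351, -0.955, 0.956]
contact_force: [-1.0, -2.1, -2.0]
grip_width: 0.023
```

Request:
send_rows --pt "0.05 0 0 0 0"

```text
clock: 18.58
tcp_pos: [0.6091, -0.0736, 0.0718]
orientation: [-1.351, -0.956, 0.956]
contact_force: [-1.2, -2.0, -2.7]
grip_width: 0.0229
```

Request:
send_rows --pt "0.05 0 0 0 0"

```text
clock: 18.7
tcp_pos: [0.6093, -0.0732, 0.0718]
orientation: [-1.351, -0.956, 0.956]
contact_force: [-0.4, -2.1, -2.9]
grip_width: 0.0233
```

```bash
python3 s.py
```

```text
t 18.7 tcp [ 0.6093 -0.0732  0.0718] yawx 70.5 F [-0.39 -2.06 -2.86] w 0.0233 tilt [-0.  0. -1.]
C [ -41.14 -136.9 ] F_C [ 0.31 -2.08]
```

Request:
send_rows --pt "0.05 0 0 0 0"

```text
clock: 18.82
tcp_pos: [0.6094, -0.0728, 0.0718]
orientation: [-1.351, -0.956, 0.956]
contact_force: [-1.4, -1.7, -2.2]
grip_width: 0.0232
```

Request:
send_rows --pt "0.05 0 0 0 0"

```text
clock: 18.95
tcp_pos: [0.6094, -0.0727, 0.0718]
orientation: [-1.351, -0.955, 0.956]
contact_force: [-0.6, -3.5, -3.1]
grip_width: 0.023
```

Request:
send_rows --pt "0.05 0 0 0 0"

```text
clock: 19.08
tcp_pos: [0.6094, -0.0726, 0.0718]
orientation: [-1.351, -0.954, 0.956]
contact_force: [-2.1, -4.4, -1.0]
grip_width: 0.0231
```

```bash
python3 s.py
python3 - <<'E'
from bench import r
import cv2
f=r.grab_frame("wrist"); i=f["image"][:,:,::-1]; cv2.imwrite("pics/w12.png",i); cv2.imwrite("pics/w12c.png",cv2.resize(i[110:320,290:530],None,fx=3,fy=2.8,interpolation=cv2.INTER_CUBIC))
E
```

```text
t 19.07 tcp [ 0.6094 -0.0726  0.0718] yawx 70.5 F [-2.13 -4.4  -0.96] w 0.0231 tilt [-0.001 -0.001 -1.   ]
C [ -41.17 -136.33] F_C [-0.55 -4.86]
```

View pics/w12c.png

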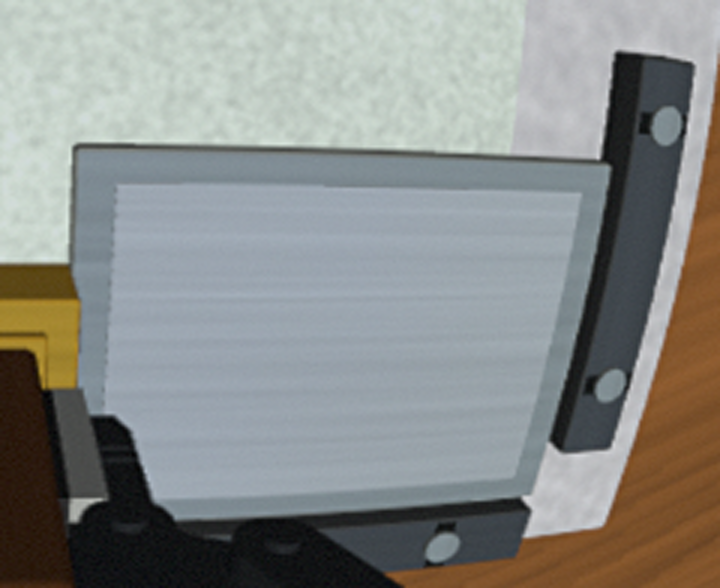

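Request:
send_rows --pt "0.04 0 0 0 0"

```text
clock: 19.25
tcp_pos: [0.6095, -0.0726, 0.0718]
orientation: [-1.352, -0.954, 0.956]
contact_force: [-2.3, -6.1, -0.7]
grip_width: 0.0234
```

Request:
send_rows --pt "0.03 0 0 0 0"

```text
clock: 19.38
tcp_pos: [0.6095, -0.0726, 0.0718]
orientation: [-1.352, -0.954, 0.956]
contact_force: [-2.5, -6.5, -0.8]
grip_width: 0.0233
```

```bash
python3 s.py
python3 - <<'E'
from bench import r
from h import *
import cv2
f=r.grab_frame("wrist"); T,K=f["cam_to_world"],f["camera_matrix"]; i=f["image"][:,:,::-1]; cv2.imwrite("pics/w13.png",i)
g=cv2.cvtColor(i,cv2.COLOR_BGR2GRAY).astype(float)
def fit(P,z,ax):
    W=np.array([inC(wray(T,K,p,z)) for p in P]); a,b=(W[:,0],W[:,1]) if ax==0 else (W[:,1],W[:,0])
    m=np.ones(len(a),bool)
    for _ in range(4):
        c=np.polyfit(a[m],b[m],1); m=abs(b-np.polyval(c,a))<.8
    return c.round(5),m.sum(),a[m].min().round(),a[m].max().round()
# plate -x edge (upper in image)
P=[(u,150+np.argmax(np.abs(np.diff(g[150:175,u])))+.5) for u in range(325,485,3)]; print("plate -x edge dx/dy",fit(P,.024,1))
# +x edge: bottom, plate vs long stop black
P=[(u,255+np.argmin(np.diff(g[255:300,u]))+.5) for u in range(370,460,3)]; print("plate +x edge/stop",fit(P,.024,1))
# +y edge vs short stop
P=[(440+np.argmin(np.diff(g[v,440:510]))+.5,v) for v in range(170,265,3)]; print("plate +y/short",fit(P,.024,0))
E
```

```text
t 19.38 tcp [ 0.6095 -0.0726  0.0718] yawx 70.5 F [-2.53 -6.51 -0.82] w 0.0233 tilt [-0.001 -0.001 -1.   ]
C [ -41.11 -136.26] F_C [-0.22 -6.98]
plate -x edge dx/dy (array([ 3.960000e-03, -8.661755e+01]), np.int64(54), np.float64(-111.0), np.float64(-5.0))
plate +x edge/stop (array([1.86000e-03, 4.35802e+00]), np.int64(30), np.float64(-75.0), np.float64(-6.0))
plate +y/short (array([-0.00532,  2.70421]), np.int64(28), np.float64(-84.0), np.float64(-16.0))
```

Request:
send_rows --pt "-0.5 0 0 0 0" --pt "-1.5 0 0 0 0" --pt "0 -4 0 0 0" --pt "0 0 0 10 0" --pt "0 0 0 10 0" --pt "0 0 0 10 0" --pt "0 0 0 10 0" --pt "0 0 0 10 0" --pt "0 0 0 10 0" --pt "0 0 0 10 0" --pt "0 0 0 10 0" --pt "0 0 0 10 0"

```text
clock: 20.92
tcp_pos: [0.6033, -0.0902, 0.1118]
orientation: [-1.553, 0.271, -0.271]
contact_force: [0.4, -0.4, -2.4]
grip_width: 0.0233
```

```bash
python3 s.py
python3 - <<'E'
from bench import r
from h import *
o=r.get_obs()
go(o,C0-.125*EX-.060*EY,.111,TH)
E
```

```text
t 20.93 tcp [ 0.6033 -0.0902  0.1118] yawx -19.8 F [ 0.37 -0.44 -2.41] w 0.0233 tilt [ 0.001  0.001 -1.   ]
C [ -41.11 -154.91] F_C [ 0.49 -0.29]
tool shift cm [-8.45  0.09  9.44] spins deg (k=0..3) [ -0.4 -90.4 179.6  89.6] cur yaw deg -19.8
```

Request:
send_rows --pt "-2.8 0 0 -0.4 0" --pt "-2.8 0 0 0 0" --pt "-2.8 0 0 0 0" --pt "0 0 3.1 0 0" --pt "0 0 3.1 0 0" --pt "0 0 3.2 0 0" --pt "0 0 0 0 0" --pt "0 2 0 0 0" --pt "0 2 0 0 0" --pt "0 0 0 0 0"

```text
clock: 22.18
tcp_pos: [0.5538, 0.0253, 0.0711]
orientation: [-1.556, 0.263, -0.261]
contact_force: [-0.3, -0.5, -2.5]
grip_width: 0.0231
```

```bash
python3 s.py
python3 - <<'E'
from bench import r
import cv2
f=r.grab_frame("wrist"); cv2.imwrite("pics/w14.png",f["image"][:,:,::-1])
E
```

```text
t 22.18 tcp [0.5538 0.0253 0.0711] yawx -19.1 F [-0.29 -0.55 -2.47] w 0.0231 tilt [-0.002 -0.    -1.   ]
C [-126.21  -62.43] F_C [-0.09 -0.61]
```

View pics/w14.png

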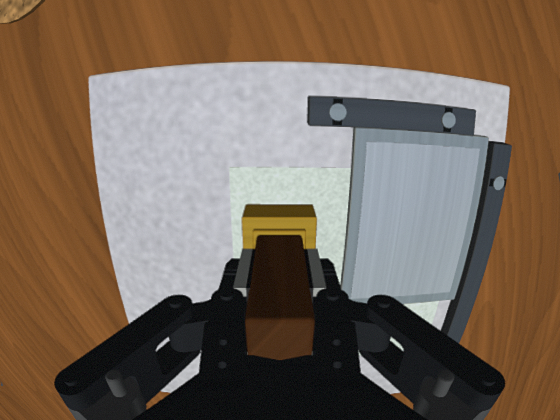

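Request:
send_rows --pt "0.8 0 0 0.3 0" --pt "0.7 0 0 0 0" --pt "0.2 0 0 0 0" --pt "0.1 0 0 0 0" --pt "0 0 0 0 0"

```text
clock: 22.85
tcp_pos: [0.5716, 0.0206, 0.0718]
orientation: [-1.554, 0.265, -0.265]
contact_force: [-0.1, -0.3, -3.1]
grip_width: 0.0232
```

```bash
python3 s.py
```

```text
t 22.85 tcp [0.5716 0.0206 0.0718] yawx -19.3 F [-0.06 -0.27 -3.05] w 0.0232 tilt [-0.  0. -1.]
C [-107.85  -61.02] F_C [ 0.04 -0.28]
```

Request:
send_rows --pt "0.1 0 0 0.1 0" --pt "0.05 0 0 0 0"

```text
clock: 23.1
tcp_pos: [0.5731, 0.0201, 0.0718]
orientation: [-1.554, 0.266, -0.266]
contact_force: [-0.3, -0.6, -2.4]
grip_width: 0.023
```

Request:
send_rows --pt "0.05 0 0 0 0"

```text
clock: 23.22
tcp_pos: [0.5736, 0.0199, 0.0718]
orientation: [-1.554, 0.266, -0.266]
contact_force: [0.2, 0.3, -2.4]
grip_width: 0.0232
```

Request:
send_rows --pt "0.05 0 0 0 0"

```text
clock: 23.35
tcp_pos: [0.574, 0.0197, 0.0718]
orientation: [-1.554, 0.267, -0.266]
contact_force: [0.7, 0.3, -2.2]
grip_width: 0.0235
```

```bash
python3 s.py
```

```text
t 23.35 tcp [0.574  0.0197 0.0718] yawx -19.5 F [ 0.65  0.27 -2.19] w 0.0235 tilt [-0.  0. -1.]
C [-105.23  -61.04] F_C [0.53 0.47]
```

Request:
send_rows --pt "0.04 0 0 0 0"

```text
clock: 23.48
tcp_pos: [0.5741, 0.0197, 0.0717]
orientation: [-1.554, 0.267, -0.266]
contact_force: [-1.2, 0.3, -2.8]
grip_width: 0.023
```

Request:
send_rows --pt "0.04 0 0 0 0"

```text
clock: 23.6
tcp_pos: [0.5742, 0.0196, 0.0716]
orientation: [-1.554, 0.267, -0.265]
contact_force: [-3.2, 0.6, -1.0]
grip_width: 0.0233
```

Request:
send_rows --pt "0.03 0 0 0 0"

```text
clock: 23.72
tcp_pos: [0.5742, 0.0196, 0.0716]
orientation: [-1.554, 0.268, -0.265]
contact_force: [-3.3, 0.7, -0.5]
grip_width: 0.0229
```

```bash
python3 s.py
```

```text
t 23.73 tcp [0.5742 0.0196 0.0716] yawx -19.4 F [-3.3   0.73 -0.5 ] w 0.0229 tilt [-0.002  0.    -1.   ]
C [-105.05  -61.04] F_C [-3.36 -0.41]
```

Request:
send_rows --pt "-0.5 0 0 0 0" --pt "-2 0 0 0 0" --pt "0 -4 0 0 0" --pt "0 -4 0 0 0" --pt "0 0 0 0 0"

```text
clock: 24.35
tcp_pos: [0.554, 0.0275, 0.1548]
orientation: [-1.552, 0.261, -0.272]
contact_force: [1.0, -0.2, -2.9]
grip_width: 0.0227
```

```bash
python3 s.py
python3 - <<'E'
from bench import r
from h import *
o=r.get_obs()
go(o,(.4325,.2938),.15,TH)
E
```

```text
t 24.35 tcp [0.554  0.0275 0.1548] yawx -19.5 F [ 1.   -0.17 -2.9 ] w 0.0227 tilt [ 0.007  0.001 -1.   ]
C [-126.75  -60.27] F_C [1.   0.17]
tool shift cm [-20.34   0.43  21.05] spins deg (k=0..3) [-1.000e-01 -9.010e+01  1.799e+02  8.990e+01] cur yaw deg -19.5
```

Request:
send_rows --pt "-2.9 0 3 0 0" --pt "-2.9 0 3 0 0" --pt "-2.9 0 3 0 0" --pt "-2.9 0 3 0 0" --pt "-2.9 0 3 0 0" --pt "-2.9 0 3 0 0" --pt "-2.9 0 3 0 0" --pt "0 0 0 0 0" --pt "0 0 0 0 0"

```text
clock: 25.48
tcp_pos: [0.4299, 0.2925, 0.1511]
orientation: [-1.556, 0.267, -0.266]
contact_force: [-0.6, -0.8, -2.9]
grip_width: 0.0232
```

Run:
```python
from bench import r
from h import *
import cv2
o=st(r)
go(o,(.4325,.2938),.060,TH)
f=r.grab_frame("wrist"); cv2.imwrite("pics/w15.png",f["image"][:,:,::-1])
f=r.grab_frame("top"); cv2.imwrite("pics/t15.png",f["image"][:,:,::-1])
```

```text
t 25.48 tcp [0.4299 0.2925 0.1511] yawx -19.5 F [-0.63 -0.79 -2.94] w 0.0232 tilt [-0.    -0.001 -1.   ]
tool shift cm [0.2  9.11 0.22] spins deg (k=0..3) [ -0. -90. 180.  90.] cur yaw deg -19.5
```

View pics/w15.png

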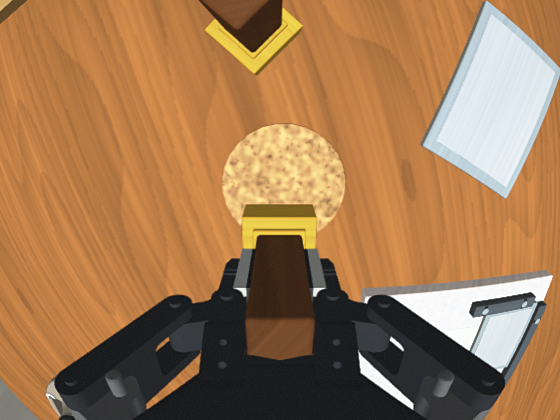

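Request:
send_rows --pt "0.2 3 0.2 0 0" --pt "0 3 0 0 0" --pt "0 2 0 0 0" --pt "0 0.8 0 0 0" --pt "0 0 0 0 0"

```text
clock: 26.2
tcp_pos: [0.433, 0.2937, 0.0637]
orientation: [-1.555, 0.268, -0.268]
contact_force: [0.5, -0.2, -2.0]
grip_width: 0.0231
```

```bash
python3 s.py
```

```text
t 26.2 tcp [0.433  0.2937 0.0637] yawx -19.5 F [ 0.54 -0.19 -1.98] w 0.0231 tilt [-0.    -0.001 -1.   ]
C [-329.43  150.51] F_C [ 0.58 -0.  ]
```

Rest height was TCP 0.0563; lower gently until the force in z rises.

Request:
send_rows --pt "0 0.4 0 0 0" --pt "0 0.2 0 0 0" --pt "0 0 0 0 0"

```text
clock: 26.58
tcp_pos: [0.4326, 0.2946, 0.058]
orientation: [-1.554, 0.266, -0.266]
contact_force: [-0.8, 0.5, -3.3]
grip_width: 0.0227
```

Request:
send_rows --pt "0 0.1 0 0 0" --pt "0 0 0 0 0"

```text
clock: 26.82
tcp_pos: [0.4326, 0.2945, 0.0568]
orientation: [-1.554, 0.266, -0.266]
contact_force: [0.6, 0.4, -2.9]
grip_width: 0.0229
```

Request:
send_rows --pt "0 0.07 0 0 0" --pt "0 0 0 0 0"

```text
clock: 27.08
tcp_pos: [0.4327, 0.2946, 0.0563]
orientation: [-1.554, 0.266, -0.266]
contact_force: [-2.4, 0.4, 1.6]
grip_width: 0.0235
```

Request:
send_rows --pt "0 0.05 0 0 0" --pt "0 0 0 0 0"

```text
clock: 27.32
tcp_pos: [0.4326, 0.2946, 0.0563]
orientation: [-1.554, 0.267, -0.266]
contact_force: [-3.2, -1.2, 9.1]
grip_width: 0.0225
```

Request:
send_rows --pt "0 0 0 0 0.35" --pt "0 0 0 0 0.5" --pt "0 0 0 0 0.8" --pt "0 0 0 0 0.8" --pt "0 0 0 0 0.8" --pt "0 -2 0 0 0.8" --pt "0 -4 0 0 0.8" --pt "0 -5 0 0 0.8" --pt "0 -5 0 0 0.8" --pt "0 0 0 0 0.8" --pt "0 0 0 0 0.8"

```text
clock: 28.7
tcp_pos: [0.4321, 0.2944, 0.2152]
orientation: [-1.554, 0.267, -0.266]
contact_force: [-0.5, -0.3, -0.2]
grip_width: 0.068
```

```bash
python3 s.py
python3 - <<'E'
from bench import r
import cv2,numpy as np
for n in ["wrist","scene","top"]:
    f=r.grab_frame(n); cv2.imwrite(f"pics/{n}20.png",f["image"][:,:,::-1])
    if n=="wrist": np.savez("w20.npz",T=f["cam_to_world"],K=f["camera_matrix"])
s=cv2.imread("pics/scene20.png"); cv2.imwrite("pics/s20c.png",cv2.resize(s[140:290,200:480],None,fx=2.8,fy=2.8,interpolation=cv2.INTER_CUBIC))
t=cv2.imread("pics/top20.png"); cv2.imwrite("pics/t20c.png",cv2.resize(t[175:320,210:360],None,fx=4,fy=4,interpolation=cv2.INTER_CUBIC))
E
```

```text
t 28.7 tcp [0.4321 0.2944 0.2152] yawx -19.4 F [-0.48 -0.33 -0.19] w 0.068 tilt [-0.001  0.    -1.   ]
C [-330.44  150.87] F_C [-0.34 -0.48]
```

View pics/wrist20.png

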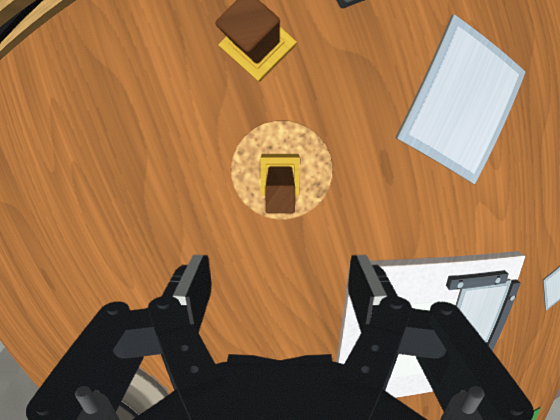

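View pics/s20c.png

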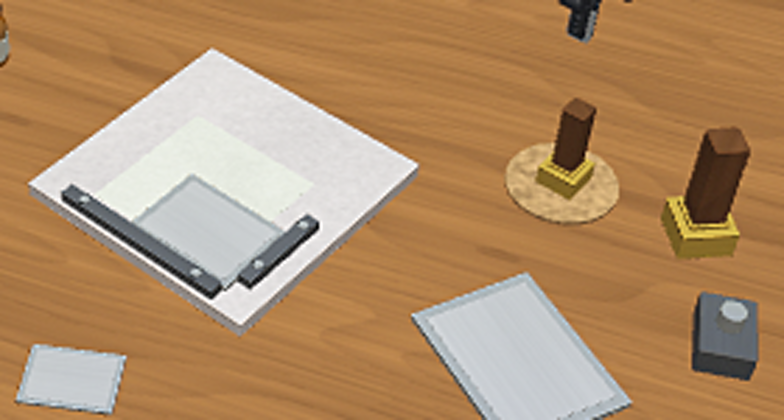

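View pics/t20c.png

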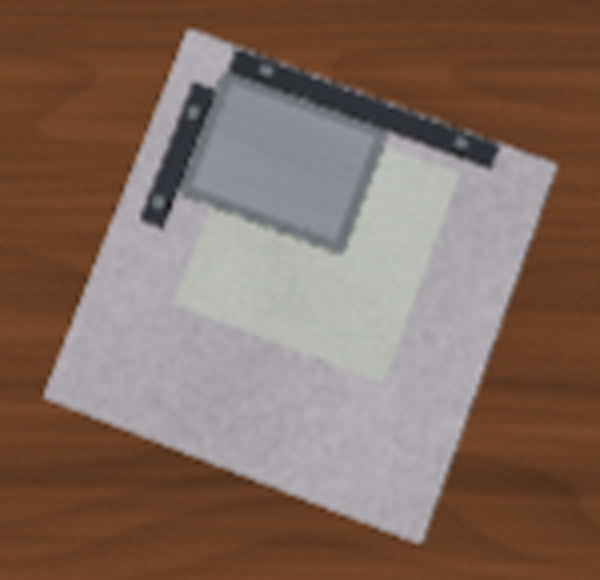

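Run:
```python
from bench import r
from h import *
T=lambda p:crop((210,175),4,p)
q,res=fitrect("top",.09,.12,.024,[T(p) for p in [(233,73),(385,133),(342,252),(186,196)]],[.5,0,0]); print(q,res)
B=(.55319,-.01177,-.33975); c,s=np.cos(B[2]),np.sin(B[2]); d=q[:2]-np.array(B[:2]); print("plate in corner frame (top cam)",(c*d[0]+s*d[1]-.112)*1e3,(-s*d[0]+c*d[1]-.097)*1e3,"rel ang",q[2]-B[2])
d=np.load("w20.npz");w=lambda p,z:wray(d["T"],d["K"],p,z)[:2].round(4)
print("handle top mid",w((280,199),.1),"foot far corners",w((260.5,156),.027),w((299.5,156),.027),"pad",(w((231,170),.005)+w((332.5,170),.005))/2,(w((282,120.5),.005)+w((282,220),.005))/2)
print(r.get_obs()["clock"])
```

```text
[ 6.31674930e-01  1.49091362e-04 -3.41318819e-01] [[1.3, 4.0], [0.6, -5.3], [-3.1, -3.0], [1.2, 4.3]]
plate in corner frame (top cam) -41.973479149751014 -59.607015528189116 rel ang -0.0015688186478575727
handle top mid [0.4323 0.2941] foot far corners [0.4208 0.3199] [0.4574 0.3071] pad [0.43455 0.29455] [0.4339 0.292 ]
28.85
```

Run:
```python
import cv2
t=cv2.imread("pics/top20.png"); cv2.imwrite("pics/t20d.png",cv2.resize(t[185:245,250:312],None,fx=11,fy=10,interpolation=cv2.INTER_LANCZOS4))
```

```text
(no output)
```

View pics/t20d.png

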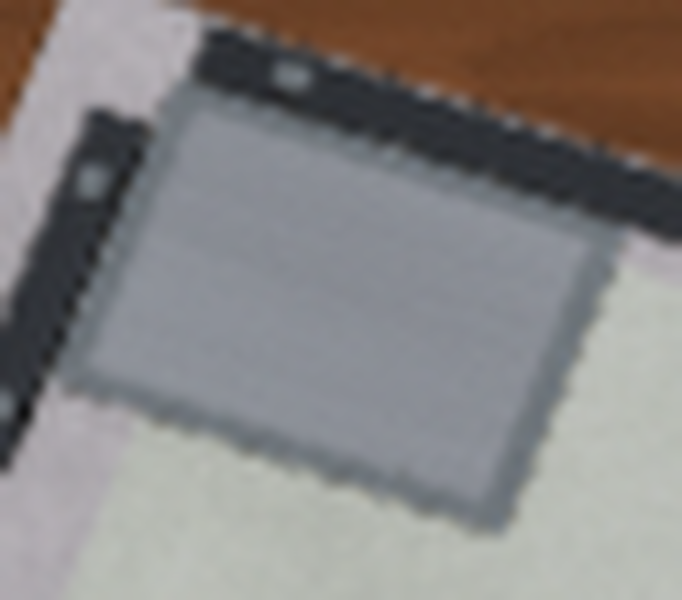

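```bash
python3 -c "
from bench import r
print(r.hand_in())"
```

```text
the job is handed in; nothing more can be done
None
```

The job is handed in at about 29 s of the 70 s. The plate is against both stops, and the push block stands released on its pad. The hand-in gave no verdict, so this rests on my own checks.

- **Picking:** I used the smaller push block (the one on the pad) and the middle-sized plate (the one on the board).
- **Long stop:** The plate slid with about 2 N of drag and went solid against the stop. The wrist force reached 5.8 N there, and the plate was within about 0.005 rad of square.
- **Short stop:** I slid it along to the short stop and pressed to about 7 N.
- **Re-check:** I pressed lightly on the long side again, to 3.4 N. The plate went solid at the same position as before, so it had not come away. I did not press the short stop again after this.
- **Force limit:** Every wrist reading I took while pushing stayed under 12 N. These are readings between moves, not a continuous record.

**Last pictures:**
- An enlarged view from above shows the plate touching both stops. A rough corner fit gave 0.002 rad from square.
- That same fit put the plate 2 mm or so short of the short stop, with 4–5 mm scatter. I put this down to badly picked corner pixels and went by the enlarged view and the earlier feel.
- The push block looks upright and sits within about 3 mm of the pad's centre.
- The gripper is clear of everything, and I saw no sign that the jar, pot or weight had moved. I did not measure them.

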